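# Find the balance point of a dust-hood arm on the balancing jig

## Robot

A 6-joint arm with a two-finger parallel gripper is mounted at the origin on the work surface. World frame = base frame: x ahead of the robot, y to its left, z up, the work surface at z = 0. Lengths are in m, angles in rad, forces in N, time in s.
With the tool pointing down it reaches from about 0.275 to 0.875 m from the base axis. Payload 12.5 kg.
Tool frame: the origin (TCP) lies on the centre line of the jaws, within the pads' length; the fingertips stand r.finger_overhang ahead of it and the grasp point (between the pads) lies 3 mm ahead of it (r.finger_overhang is the distance from the TCP to the fingertips, in m); z points along the fingers, y is the line along which they close (so a half turn about z gives the same grasp; the last joint's range is limited). The gripper opens to 85 mm and grips with 20 to 120 N. Pads are 22 mm wide; open, the fingers measure 114 mm over their backs; the gripper's body (76 mm by 85 mm) begins 54 mm behind the grasp point. The pads swing forward as they close: fully open they stand 13 mm farther back than shut.
Start: joints at [1.239, 0.351, 1.652, -0, 1.139, -0.085], TCP at [0.134, 0.533, 0.229] pointing down, gripper open.
Joint ranges: [-2.75, 2.75], [-0.79, 2.1], [0.01, 2.65], [-1.57, 4.71], [0.07, 3.14], [-2.87, 2.87]. Speed limits (rad/s): [2.22, 2.22, 2.79, 3.14, 3.14, 3.14].

## Interface

Orientations are given as a unit quaternion [x, y, z, w].
In Python, from cell import r, optics gives the robot as it stands. The module is installed in compiled form; this text tells all that it offers. Calls block until the motion is done:
- r.move_to(position, orientation): joint-space move of the TCP to a pose.
- r.move_linear(position, rot=None, vel=0.15): straight line of the TCP; rot=None keeps the orientation; vel is the mean speed in m/s.
- r.set_joints(angles): joint-space move.
- r.set_gripper(opening, squeeze=None): opening from 0.0 (shut) to 1.0 (fully open); squeeze is the grip in N (None keeps the last); returns when the fingers have stopped.
- r.sleep(seconds).
- r.inverse_kinematics(position, orientation): joint angles nearest the present ones, or None.
- optics.get_image(name): name is "scene" or "top"; returns a dict with "pixels" (420x560x3 uint8, red, green, blue), "depth" (420x560 float32, m along the optical axis (not along the pixel's ray), 0 where there is no reading), "fx", "fy", "cx", "cy" (pixels), "D" ([k1, k2, p1, p2, k3] as OpenCV has them; the pictures are not rectified), "camera_from_world" (4x4, takes a point from world to camera coordinates). Camera axes: x right, y down, z forward; pixel columns grow to the right and rows downward; lengths in m; the calibration is good to about 2 mm. A picture is of the moment at which its call begins.
A pose or a line that the arm cannot do raises r.PlanningError and nothing moves.
- r.hand_in(): hands the job in; it is judged then, once.
Readings, each from a call of its own:
- r.current_t(): time.
- r.current_q(): joint angles.
- r.current_qvel(): joint speeds.
- r.current_effort(): joint torques, N m.
- r.current_tool_pos(): TCP position.
- r.current_ee_rot(): TCP orientation.
- r.current_contact_force(): force on the tool from outside, world axes, zero at the start.
- r.current_torque(): the same for the moment, N m.
- r.current_opening(): opening from 0.0 (shut) to 1.0 (fully open).
- r.current_finger_force(): force on a finger pad.
Only numpy, scipy, OpenCV 4.12 (cv2) and the standard library are available. Lean on these libraries where they do the work, as an engineer would, in place of code of your own. Each camera call takes 0.05 s, during which the arm holds its last target. There are 200 camera calls.

## Task

Find where the wooden bar, a dust-hood arm, balances: with the jig's blue handle, slide the cradle along under the bar and lift it at trial points until the bar comes up level with no tipping, at least a centimetre clear of both end rests, and leave it resting up there on the cradle. Then slide the red cursor along its rail until it stands in line with the cradle's yellow pointer, to record the point. Do not touch the bar itself with the gripper, and leave the tools lying about where they are.

Things in the scene. Friction and masses are not known exactly. Their poses are not given: they have to be found in the camera images.
- jig: Balancing jig fixed to the bench: plywood base 220 x 360 x 14 mm. Origin: centre of its underside; y runs along the bar (left), x across it (away from the robot), z up. Two dark steel forked end rests at y = +-145 mm (12 mm long, seats 75 mm above the bench, cheeks to 89 mm). Its place and yaw differ each run
- bar: Dust-hood arm: beech beam 24 x 440 x 24 mm along y, a black pod (diameter 42, 44 long) at each end, lying in the forks. Origin: centre of the beam's underside. The pods look alike but their hidden filling differs (total 0.2 to 0.5 kg); it balances within 85 mm of its middle. Lifted over 8 mm off its balance point it tips: the heavy end stays on its rest, the other rises
- bar_left (a point): centre of the pod at the bar's +y end; 87 mm above the bench while the bar lies on both rests
- bar_right (a point): centre of the pod at the bar's -y end; 87 mm above the bench while the bar lies on both rests
- carriage (a joint): where the cradle stands along the jig's y: -0.10 to +0.10 m, 0 = jig's middle; about 3 N of friction, stays where left
- lift (a joint): height of the cradle: 0 = down (its seat 8 mm below the bar), 0.035 m = top stop (lifts the bar 27 mm off the rests); about 9 N of friction plus the load to raise, stays at the height where it is left
- handle_top (a point): centre of the top of the blue handle, an upright fin 28 mm (jig x) x 16 mm (jig y) x 58 mm tall, to pinch across its 16 mm. Rigid with the cradle, 75 mm on the robot's side of it at the same jig y: moved along jig y it slides the cradle, moved up or down it raises or lowers it. 125 mm above the bench when down
- cradle (a point): centre of the cradle's flat seat (16 mm long in jig y, with low cheeks either side of the bar), 67 mm above the bench when down; axes as the jig's. The yellow pointer that reaches towards the cursor rail moves with it at the same jig y
- cursor (a joint): where the red cursor stands along the jig's y: -0.15 to +0.15 m, 0 = jig's middle, same scale as the carriage; about 1.5 N of friction, stays where left
- cursor_top (a point): centre of the top of the red cursor's fin (24 mm in jig x, 10 mm in jig y, 66 mm tall, top 102 mm above the bench); it slides along jig y on the white rail 75 mm beyond the bar (jig x = +75 mm)
- tape: blue round tape measure, diameter 62, 30 mm tall, lying on the bench; leave alone. Origin: centre of underside
- screwdriver: red-handled screwdriver lying on the bench; leave alone
- clamp: small blue and steel bar clamp lying on the bench, 160 mm long; leave alone

How it is judged:
On the way, in this order (a step that is already met when the one before it is completed fails the run):
1. the bar has been lifted level off both end rests by the cradle (height (world z) of each of bar_left, bar_right above 0.097 m and angle between bar's own z axis and vertical below 0.05 rad and value of joint lift above 0.016 m), for 0.5 s.
2. the cursor stands in line with the cradle (y of cursor_top in the frame of cradle between -0.006 and 0.006 m), for 0.2 s.
At the end, for the whole second after the job is handed in: The bar rests level (within 0.05 rad) and still on the raised cradle, both pod centres at least 10 mm above their height on the rests, and the red cursor stands within 6 mm of the cradle's position along the jig (all of step 1 and all of step 2 and linear speed of bar below 0.02 m/s); the robot touches nothing.
It fails at once if the bar itself is touched by the gripper or arm (contact force between bar and the fingers above 1 N or contact force between bar and the arm above 1 N).
It fails at once if the bar is thrown off the jig or tipped far (angle between bar's own z axis and vertical above 0.45 rad or height (world z) of bar below 0.06 m).
It fails at once if a tool lying about is disturbed (distance of any of tape, screwdriver, clamp from where it was at the start of the episode above 0.03 m).
It also fails if it takes over 69 s, if anything falls off the work surface, if the arm or the gripper's body presses on something with over 40 N, if the wrist force passes 120 N, or if a joint passes its speed limit or range.

## Working session

There is one attempt and no reset: what is moved stays moved. The work goes in short steps, each a Python script; the robot and the scene stay as the last script left them, time stands still between calls to the robot, and variables do not carry over. Pictures are saved under pics/ and viewed, at most 10 in all, crops included, and the job is handed in when it is done.

```bash
mkdir -p pics
python3 - <<'E'
from cell import r, optics
import cv2, numpy as np
for n in("scene","top"):
    d=optics.get_image(n); cv2.imwrite(f"pics/{n}0.png",d["pixels"][:,:,::-1])
    np.savez(f"{n}0.npz",**d)
    print(n,d["fx"],d["fy"],d["cx"],d["cy"],d["D"],np.round(d["camera_from_world"],3).tolist(),(d["depth"]>0).mean())
print(r.current_t(),r.current_ee_rot(),r.finger_overhang)
E
```

```text
scene 464.94562672278187 464.94562672278187 277.068795980611 209.17476146826897 [0.04532444 0.         0.         0.         0.        ] [[0.201, 0.979, 0.02, -0.162], [0.668, -0.123, -0.734, -0.327], [-0.717, 0.161, -0.679, 1.396], [0.0, 0.0, 0.0, 1.0]] 0.9959608843537415
top 491.46138472545124 491.46138472545124 273.96473548380146 212.17372581251888 [-0.08638764  0.          0.          0.          0.        ] [[-0.016, -1.0, 0.006, 0.068], [-0.999, 0.016, -0.047, 0.613], [0.047, -0.007, -0.999, 1.19], [0.0, 0.0, 0.0, 1.0]] 0.9958460884353741
0.1 [ 1.23088669e-01  9.92395525e-01 -5.37240054e-04 -1.15813354e-04] 0.022
```

View pics/scene0.png

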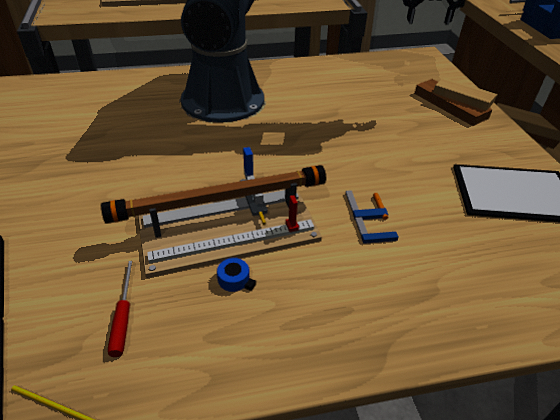

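View pics/top0.png

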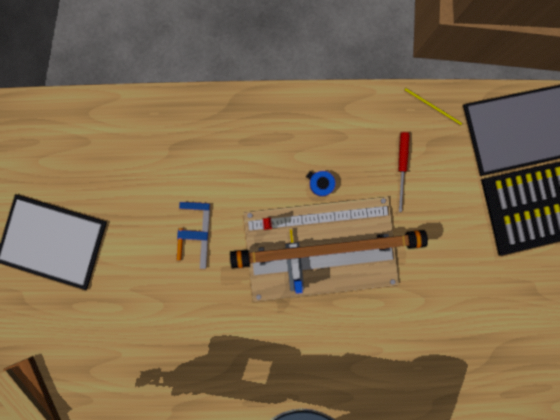

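The scene view shows the bar on its rests, with the blue handle at about (248,160) and the red cursor at about (293,210). In the top view the handle top is at about (298,286), the cursor at (267,222) and the pods at (240,258) and (416,239).

```bash
cat > h.py <<'E'
import numpy as np, cv2
def cloud(d):
    h,w=d["depth"].shape; u,v=np.meshgrid(np.arange(w),np.arange(h))
    K=np.array([[d["fx"],0,d["cx"]],[0,d["fy"],d["cy"]],[0,0,1.]])
    n=cv2.undistortPoints(np.stack([u,v],-1).reshape(-1,1,2).astype(float),K,np.asarray(d["D"],float)).reshape(h,w,2)
    z=d["depth"]; P=np.stack([n[...,0]*z,n[...,1]*z,z],-1)
    T=np.linalg.inv(d["camera_from_world"]); return P@T[:3,:3].T+T[:3,3]
def hsv(d): return cv2.cvtColor(d["pixels"],cv2.COLOR_RGB2HSV)
def mask(d,c):
    H=hsv(d).astype(int); h,s,v=H[...,0],H[...,1],H[...,2]
    return {"blue":(h>100)&(h<130)&(s>130)&(v>50),"red":((h<5)|(h>174))&(s>160)&(v>50),
            "black":v<55,"yellow":(h>20)&(h<32)&(s>170)&(v>110)}[c]
E
python3 - <<'E'
import numpy as np
from h import *
for n in("top","scene"):
    d=dict(np.load(f"{n}0.npz")); P=cloud(d); z=P[...,2]
    near=(P[...,0]>.3)&(P[...,0]<.7)&(abs(P[...,1]-.03)<.3)
    b=near&(z>.08)&(z<.113)&~mask(d,"red")&~mask(d,"blue")
    Q=P[b]; c=np.median(Q,0); 
    for _ in range(3):
        u=np.linalg.svd((Q-Q.mean(0))[:,:2],full_matrices=False)[2][0]; u*=np.sign(u[1])
        o=(Q-Q.mean(0))[:,:2]@[-u[1],u[0]]; Q=Q[abs(o)<.025]
    s=(Q[:,:2]-Q[:,:2].mean(0))@u
    mid=Q[:,:2].mean(0)+u*(s.max()+s.min())/2
    print(n,"bar mid",mid,"u",u,"yaw",np.arctan2(-u[0],u[1]),"len",np.ptp(s),len(Q))
    x=np.array([u[1],-u[0]])
    for col,lo,hi in(("blue",.119,.132),("red",.096,.109),("yellow",.02,.1)):
        m=mask(d,col)&near&(z>lo)&(z<hi); p=P[m]
        if len(p): print(col,len(p),p.mean(0),np.ptp(p,0),"jig",(p[:,:2].mean(0)-mid)@x,(p[:,:2].mean(0)-mid)@u, "midrange y",[(((p[:,:2]-mid)@u).min()),((p[:,:2]-mid)@u).max()])
E
```

```text
top bar mid [ 0.52302751 -0.05509986] u [-0.09389658  0.99558196] yaw 0.09403510806312115 len 0.4335215123261087 2316
blue 83 [0.44329234 0.00928525 0.12540172] [0.02486455 0.01549465 0.0092283 ] jig -0.07333735795281009 0.07158751756461311 midrange y [np.float64(0.06369390751519242), np.float64(0.07952881775969364)]
red 46 [0.58549875 0.07708604 0.10275679] [0.02273543 0.00923022 0.00995247] jig 0.07460703878382527 0.12573606852014405 midrange y [np.float64(0.12081425001089886), np.float64(0.13062431032910132)]
yellow 27 [0.55528314 0.01898419 0.03474671] [0.03135012 0.00481952 0.00868858] jig 0.03906935980132912 0.07072805572875511 midrange y [np.float64(0.06862163167366699), np.float64(0.07309127407982646)]
scene bar mid [ 0.52974055 -0.05399409] u [-0.08895465  0.99603568] yaw 0.08907238109230545 len 0.43594583951269394 3341
blue 58 [0.44226369 0.00757217 0.12490899] [0.0310065  0.01635096 0.0074228 ] jig -0.08165346648180895 0.06910366470714793 midrange y [np.float64(0.062227027719588254), np.float64(0.07747381703490822)]
red 39 [0.58605604 0.07537996 0.10201721] [0.02303382 0.01034626 0.00614418] jig 0.06760066885714626 0.12385164000069675 midrange y [np.float64(0.12003942363360236), np.float64(0.1290042773008919)]
yellow 30 [0.55285196 0.00984039 0.03636924] [0.03032473 0.2588064  0.06702108] jig 0.028698166279501527 0.06152555320108612 midrange y [np.float64(-0.1826512577253091), np.float64(0.07286358052859757)]
```

```bash
cat >> h.py <<'E'
from cell import r, optics
from scipy.spatial.transform import Rotation as Ro
U=np.array([-.0932,.99565]); X=np.array([U[1],-U[0]]); MID=np.array([.5245,-.055])
y=np.r_[U,0]; zt=np.array([0,0,-1.]); Q=Ro.from_matrix(np.c_[np.cross(y,zt),y,zt]).as_quat()
def pods():
    out=[]
    for n in("top","scene"):
        P=cloud(optics.get_image(n)); d=P[...,:2]-MID; a=d@U; b=d@X
        for s in(1,-1):
            m=(abs(s*a-.205)<.03)&(abs(b)<.025)&(P[...,2]>.05)&(P[...,2]<.2)
            out.append(np.percentile(P[m][:,2],90) if m.sum()>20 else np.nan)
    return np.round(out,4)   # top L,R, scene L,R : heights of pod tops
E
cat > a.py <<'E'
from h import *
H=np.array([.4428,.0085])
r.set_gripper(.6,60)
r.move_to(np.r_[H,.20],Q); r.move_linear(np.r_[H,.110],vel=.15)
r.set_gripper(0,60)
print("closed",r.current_opening(),r.current_finger_force(),r.current_contact_force(),r.current_t())
base=pods(); print("base",base)
def go(c,z,vel): r.move_linear(np.r_[H+U*(c-.0705),z],Q,vel=vel)
lo,hi=-.09,.09; c=0.0
for k in range(6):
    go(c,.110,.1); go(c,.131,.04); r.sleep(.3)
    F=r.current_contact_force(); p=pods(); d=p-base
    print(k,round(c,4),"rise",d,"F",np.round(F,1),"pos",np.round(r.current_tool_pos(),4),round(r.current_t(),1))
    L=np.nanmean([d[0],d[2]]); R=np.nanmean([d[1],d[3]])
    if min(L,R)>.008 and abs(L-R)<.006: print("LEVEL"); break
    if max(L,R)<.005: print("not lifted?"); break
    go(c,.110,.06)
    if L<R: lo=c
    else: hi=c
    c=(lo+hi)/2
E
python3 a.py
```

```text
closed 0.16443093028745245 61.16178274154663 [-2.60845634  0.38327572  5.90109655] 3.8833
base [0.1096 0.1097 0.1083 0.1075]
0 0.0 rise [0.012  0.0124 0.0117 0.0127] F [ 1.9 -3.5 -0.2] pos [ 0.4496 -0.0618  0.1312] 5.9
LEVEL
```

Run:
```python
from h import *
p=r.current_tool_pos(); r.move_linear([p[0],p[1],.138],Q,vel=.04); r.sleep(.8)
print(pods(),r.current_contact_force(),r.current_t())
for n in("scene","top"): 
    d=optics.get_image(n); cv2.imwrite(f"pics/{n}1.png",d["pixels"][:,:,::-1])
```

```text
[0.1288 0.1287 0.1271 0.1269] [ 0.41625722  0.21522245 -0.23084651] 7.1417
```

View pics/scene1.png

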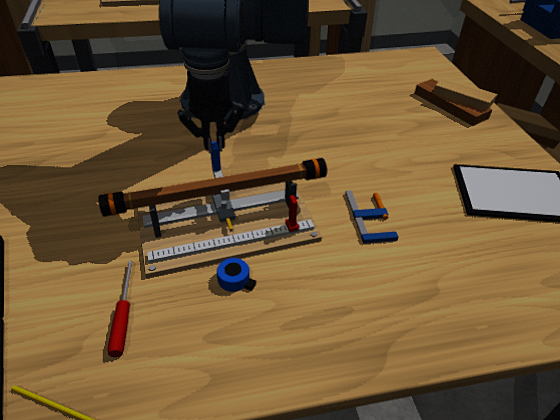

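Level, with both pods up about 19 mm and the pointer at about (230,225). Next I release the handle, measure it, and grip the cursor.

```bash
cat >> h.py <<'E'
def meas():
    for n in("top","scene"):
        d=optics.get_image(n); P=cloud(d); D=P[...,:2]-MID; a=D@U; b=D@X; z=P[...,2]
        for col,bl,bh,lo,hi in(("blue",-.1,-.05,.145,.165),("yellow",.01,.065,.03,.09),("red",.055,.095,.096,.109)):
            m=mask(d,col)&(b>bl)&(b<bh)&(z>lo)&(z<hi)&(abs(a)<.2)
            print(n,col,m.sum(),"mid %.4f mean %.4f x %.4f"%((a[m].min()+a[m].max())/2,a[m].mean(),b[m].mean()) if m.any() else "")
E
python3 - <<'E'
from h import *
r.set_gripper(.55); p=r.current_tool_pos()
r.move_linear([p[0],p[1],.23],Q,vel=.15)
C=np.array([.586,.0763])
r.move_to(np.r_[C,.23],Q); print(pods()); meas(); print(r.current_t())
E
```

```text
[0.1287 0.1284 0.1272 0.127 ]
top blue 94 mid 0.0008 mean 0.0010 x -0.0748
top yellow 29 mid 0.0010 mean 0.0004 x 0.0379
top red 0 
scene blue 56 mid -0.0012 mean -0.0009 x -0.0756
scene yellow 35 mid -0.0001 mean -0.0003 x 0.0360
scene red 38 mid 0.1243 mean 0.1238 x 0.0735
9.425
```

Run:
```python
from h import *
C=MID+U*.125+X*.074
r.move_linear(np.r_[C,.23],Q); r.move_linear(np.r_[C,.088],Q,vel=.12)
r.set_gripper(0,40); print(r.current_opening(),r.current_contact_force())
r.move_linear(np.r_[MID+U*.0003+X*.074,.088],Q,vel=.06)
print(r.current_contact_force()); r.set_gripper(.55)
p=r.current_tool_pos(); r.move_linear([p[0],p[1],.25],Q,vel=.15)
r.move_to([.35,.35,.28],Q); r.sleep(.3)
print(pods()); meas(); print(r.current_t())
d=optics.get_image("top"); cv2.imwrite("pics/top2.png",d["pixels"][:,:,::-1])
```

```text
0.10095689833537294 [-0.95129402 -0.47158995  4.59245866]
[-2.21103341 -0.4823738   6.41997645]
[0.129  0.1286 0.1269 0.1267]
top blue 90 mid 0.0006 mean 0.0008 x -0.0742
top yellow 25 mid 0.0003 mean 0.0002 x 0.0381
top red 49 mid 0.0015 mean 0.0016 x 0.0729
scene blue 54 mid -0.0006 mean -0.0010 x -0.0758
scene yellow 10 mid -0.0012 mean -0.0015 x 0.0279
scene red 42 mid 0.0001 mean -0.0002 x 0.0730
17.5583
```

View pics/top2.png

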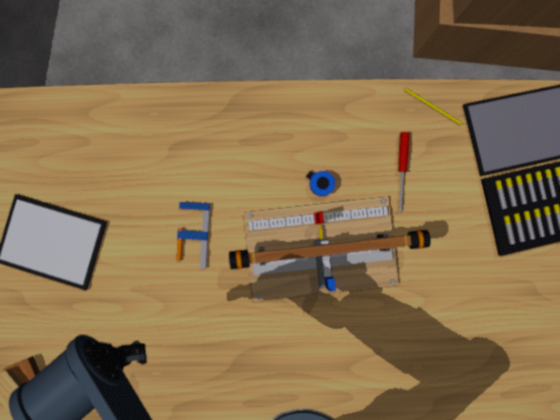

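The cursor at (319,217) stands in line with the pointer at (321,231), within about 1 mm. The bar is level and raised, and the arm is clear.

```bash
python3 -c "
from cell import r
print(r.hand_in())"
```

```text
the job is handed in; nothing more can be done
None
```

The job is handed in: the bar came up level on the first trial, at the jig's middle, and rests on the cradle about 19 mm above its end rests, with the red cursor within about 1 mm of the pointer; the verdict was not shown.

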